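# Open the facial steamer's filler cap

### The job

Get the facial steamer ready for filling: first lift the folded grip tab on its filler cap until it stands upright, then unscrew the cap by that tab, feeling for where it comes free and never wrenching or pulling hard on it. Set the cap down gently, tab up, in the little ceramic bowl, and leave everything else where it stands.

Things in the scene. Friction and masses are not known exactly. Their poses are not given: they have to be found in the camera images.
- steamer: white facial steamer, fixed to the shelf, 230 mm long (its y), 120 mm wide (its x), flat deck at 100 mm height; the round steam head at its +y end rises to 150 mm (68 mm wide, 110 mm from the filler axis). Origin: centre of the underside, z up
- filler (a point): centre of the filler mouth on the steamer's flat deck, 100 mm above the shelf; z up, the axis the cap turns about. A collar (inner radius 26, outer 30, 7 mm high) rings it, so the cap's rim cannot be gripped. In the neck a 4 mm lip with two slots, hidden by the cap, holds the cap's two lugs down; a springy seal under the cap's plate presses them up against it, about 6 N
- cap: white filler cap, about 57 g with its tab. Origin: centre of the stem's foot; z up on its axis. Stem radius 10, z 0 to 13 mm; two lugs at z 3 to 6 mm reach 15.5 mm out along +x and -x; round plate radius 24, z 13 to 18 mm; hinge ears to z 25 mm at y = +-16.5 mm, 10 mm long in x. Closed, the origin is 10 mm below point filler; the cap has 1.5 mm play sideways
- cap_top (a point): centre of the plate's top, 18 mm above the cap's origin. Unscrew anticlockwise from above (under 0.2 N m): after 30 to 80 degrees, different each time, lugs meet slots (6 degrees play each way); there the seal pushes the cap up 4 mm or, if held, lifts the hand with 3 to 6 N, and it comes straight out. Held down and turned on, it locks again. Over 25 N of pull breaks the lugs
- tab (a joint): grip tab: 0 folded flat, 1.57 (stop) upright. Stiff hinge (0.025 N m), stays where left; hinge line along the cap's y through its axis, 22 mm above its origin. Grey plate 28 mm wide (y), 8 thick, 22 long from the hinge. Flat, it lies on the plate along the cap's +x, its 8 mm height free at sides and end; upright, it is centred on the axis, faces to +-x, top 44 mm above the cap's origin
- tab_end (a point): middle of the tab's free end, 22 mm from the hinge line, half way through its thickness
- bowl: small white ceramic ring bowl, empty, loose, 0.3 kg: 118 mm across the rim, 36 mm high, flat inner floor 6 mm above its underside and about 34 mm in radius, wall 4 mm. Origin: centre of the underside, z up. Stands to the left or right of the steamer
- lens_case: lavender contact-lens case with two screw-top wells, 33 x 71 x 22 mm, loose; leave alone. Origin: centre of the underside
- clipper: steel nail clipper, 62 mm long, 12 mm high, loose, in front of the steamer; leave alone. Origin: centre of the underside
- vanity_mirror: teal hand mirror lying flat behind the steamer, disc 116 mm across, 12 mm high, handle to 181 mm along its -y, loose; leave alone. Origin: centre under the disc
- perfume: amber perfume bottle, 36 x 55 mm, 106 mm high, loose; leave alone. Origin: centre of the underside
- cream_jar: low jar, 68 mm across, 55 mm high, loose; leave alone. Origin: centre of the underside
There are look-alikes about, which are no part of the job. What is shaped like the bowl but green is not meant. There is more than one size of the cap; the job needs the larger.

How it is judged:
By the outcome, as a careful person would: the job done as asked, in the order asked, and still so for the second after the job is handed in, with the robot touching nothing.
It also fails if it takes over 72 s, if anything falls off the work surface, if the arm or the gripper's body presses on something with over 40 N, if the wrist force passes 120 N, or if a joint passes its speed limit or range.

### The arm

A 6-joint arm with a two-finger parallel gripper is mounted at the origin on the work surface. World frame = base frame: x ahead of the robot, y to its left, z up, the work surface at z = 0. Lengths are in m, angles in rad, forces in N, time in s.
With the tool pointing down it reaches from about 0.35 to 0.975 m from the base axis. Payload 17.4 kg.
Tool frame: the origin (TCP) lies at the very end of the fingers, on their centre line; the grasp point (between the pads) lies 19 mm behind it; z points along the fingers, y is the direction in which the jaws open and shut (so a half turn about z gives the same grasp; the last joint's range is limited). The gripper opens to 85 mm and grips with 20 to 120 N. Pads are 22 mm wide; open, the fingers measure 114 mm over their backs; the gripper's body (76 mm by 85 mm) begins 54 mm behind the grasp point. The pads swing forward as they close: fully open they stand 13 mm farther back than shut.
Start: joints at [-1.146, 0.116, 1.442, -0, 1.584, -0.038], TCP at [0.301, -0.604, 0.231] pointing down, gripper open.
Joint ranges: [-2.83, 2.83], [-0.83, 2.19], [0.07, 2.5], [-1.14, 4.28], [0.01, 3], [-2.97, 2.97]. Speed limits (rad/s): [1.89, 1.89, 2.22, 3.14, 3.14, 3.14].

### API

Orientations are given as a unit quaternion [w, x, y, z].
In Python, from station import bot gives the robot as it stands. The module is installed in compiled form; this text tells all that it offers.
- The arm moves only by the tool play_rows, never from a script. Its arguments are lists of equal length, an entry for each row: "claw": the closure, from 0 (fully open) to 1 (shut); "slide": the shift along the tool's x, y, z in mm, a list of three; "turn": the turn about the tool's z in rad. A call has 1 to 10 rows; each row shifts and turns the pose as measured when the row begins, along the tool's axes as they then stand; what a row does not reach is not made up. A row lasts 1/10 s, in which the tool goes at most 50 mm and 8.59 degrees, less where a joint would pass 70% of its speed; a pose out of reach is approached as far as the arm can. A call is refused whole if a number of a shift passes 50 or a number of a turn 0.15, either way. A call with a gripper value outside its range is refused whole. The fingers move at their own pace and stop on an object; "grip_force" is the grip in N (left out, the last holds). Time passes only in rows, so rows that do not move let the fingers close. It gives the time, the measured TCP pose, the force and the opening at its end, in the units of the state.
- bot.sense(): the state, without advancing time (a new reading comes with each control period).
- bot.grab_frame(name): name is "scene" or "top" or "wrist"; returns (picture, depth): 420x560x3 uint8, red, green, blue; 420x560 float32, m along the optical axis (not along the pixel's ray), 0 where there is no reading.
- bot.calibration(name): a dict with "vertical_fov" (degrees; the focal length in pixels is half the picture's height over the tangent of half this angle, whatever the lens; pixels are square), "cx", "cy" (the principal point, pixels), "T" (4x4, takes a point from camera to world coordinates). Camera axes: x right, y up, looking along -z (the intrinsics and any distortion apply to the point x, -y, -z); pixel columns grow to the right and rows downward; lengths in m; the calibration is good to about 2 mm. A picture is of the moment at which its call begins: read the wrist's pose just before it. calibration takes no time and is no camera call; for the wrist camera it gives the pose at the moment of the call.
- bot.hand_in(): hands the job in, once; it reports no verdict.
Trained networks look in the newest picture that a camera, given by its name, has taken for a name from the list of things; names that differ only in an ending like _2 or _b are one class to them, and where a whole thing is asked for, a point or a joint stands for the part that bears it (a point fixed in the world has none). Each returns a list of dicts, best first, with "score" (0 to 1); they miss things now and then, are a little off and sometimes report something else, mostly with a low value. They report only what shows in the picture. A call takes as long as a camera call. They do not tell look-alikes from the thing itself.
- bot.spot_in(query, camera): "rect" ([left, top, right, bottom] in pixels, round what is visible of it).
- bot.regions_of(query, camera): "region" (420x560 bool, what is visible of it) and "rect" ([left, top, right, bottom] in pixels, round what is visible of it).
- bot.tip_of(query, camera): "pixel" ([column, row] in pixels: a listed point, or the origin of a listed thing).
The state is a dict: "time_s": time; "q": joint angles; "joint_velocities": joint speeds; "joint_efforts": joint torques, N m; "tcp_pos": TCP position; "orientation": TCP orientation; "wrist_force": force on the tool from outside, world axes, zero at the start; "wrist_torque": the same for the moment, N m; "grip_width": finger opening in m.
Only numpy, scipy, OpenCV 4.12 (cv2) and the standard library are available. Lean on these libraries where they do the work, as an engineer would, in place of code of your own. Each camera call takes 0.05 s, during which the arm holds its last target. There are 200 camera calls.

## Working session

There is one attempt and no reset: what is moved stays moved. The work goes in short steps, Python scripts to look and compute and a tool call to move; the robot and the scene stay as the last step left them, time stands still between calls to the robot, and variables do not carry over. Pictures are saved under pics/ and viewed, about 8 in all and at most 12, crops included, and the job is handed in when it is done.

Besides the shell and the picture viewer there is one more tool, called after "Request:" as name([rows], argument=value, ...), one row to a line, values as JSON. play_rows: Moves the arm, as the interface text tells. Its arguments: {"type":"object","properties":{"claw":{"type":"array","items":{"type":"number"}},"slide":{"type":"array","items":{"type":"array","items":{"type":"number"}}},"turn":{"type":"array","items":{"type":"number"}},"grip_force":{"type":"number"}},"required":["claw","slide","turn"]}

```bash
mkdir -p pics
cat > h.py <<'E'
import numpy as np, cv2
from station import bot
def K(n):
    c=bot.calibration(n); f=210/np.tan(np.radians(c["vertical_fov"])/2); return c,f
def world(n,depth,u,v,c=None):
    c0,f=K(n); c=c or c0
    u=np.asarray(u,float); v=np.asarray(v,float)
    d=depth[np.clip(np.round(v).astype(int),0,419),np.clip(np.round(u).astype(int),0,559)]
    p=np.stack([(u-c["cx"])/f*d,-(v-c["cy"])/f*d,-d,np.ones_like(d)],-1)
    return (p@np.asarray(c["T"]).T)[...,:3]
def cloud(n,depth,c=None):
    v,u=np.mgrid[:420,:560]; return world(n,depth,u,v,c)
def save(name,img,s=1):
    cv2.imwrite("pics/"+name,cv2.resize(img[...,::-1],None,fx=s,fy=s,interpolation=cv2.INTER_CUBIC))
E
python3 - <<'E'
from h import *
print({k:v for k,v in bot.calibration("top").items() if k!="x"}); print(bot.calibration("scene").keys())
ims=[]
for n in ("top","scene"):
    im,d=bot.grab_frame(n); np.savez(n+".npz",im=im,d=d); 
    P=cloud(n,d)
    for q in ("cap","bowl","steamer","tab","lens_case","clipper"):
        for r in bot.regions_of(q,n)[:4]:
            m=r["region"]; pts=P[m&(d>0)]
            if len(pts): print(n,q,round(r["score"],2),np.round(r["rect"]),np.round(np.median(pts,0),3),"zmax",np.round(np.percentile(pts[:,2],98),3))
    save(n+".png",im,1.4)
s=bot.sense();print(s["time_s"],s["orientation"],s["grip_width"])
E
```

```text
{'vertical_fov': 44.469265255753335, 'cx': 277.50769346148496, 'cy': 204.5198774798214, 'T': array([[-0.00280954,  0.99797361, -0.06356715,  0.4777015 ],
       [-0.99972296, -0.00131758,  0.02350034, -0.06355842],
       [ 0.02336896,  0.06361556,  0.99770083,  1.14491996],
       [ 0.        ,  0.        ,  0.        ,  1.        ]])}
dict_keys(['vertical_fov', 'cx', 'cy', 'T'])
top cap 0.8 [250. 179. 277. 202.] [ 0.573 -0.059  0.11 ] zmax 0.118
top cap 0.56 [308. 181. 325. 200.] [ 0.581 -0.177  0.014] zmax 0.022
top bowl 0.89 [350. 226. 404. 277.] [ 0.449 -0.309  0.013] zmax 0.037
top bowl 0.71 [367. 308. 422. 367.] [ 0.258 -0.343  0.013] zmax 0.038
top steamer 0.92 [180. 163. 295. 224.] [0.567 0.005 0.1  ] zmax 0.148
top tab 0.56 [259. 178. 275. 198.] [ 0.579 -0.065  0.115] zmax 0.119
top lens_case 0.95 [ 85. 230. 118. 252.] [0.468 0.297 0.021] zmax 0.026
top clipper 0.57 [230. 268. 258. 274.] [ 0.406 -0.019  0.011] zmax 0.016
scene cap 0.51 [241. 224. 256. 236.] [ 0.586 -0.179  0.014] zmax 0.021
scene cap 0.5 [279. 207. 300. 225.] [ 0.584 -0.057  0.11 ] zmax 0.118
scene bowl 0.76 [218. 178. 256. 202.] [ 0.435 -0.314  0.02 ] zmax 0.037
scene bowl 0.56 [242. 149. 271. 170.] [ 0.247 -0.345  0.021] zmax 0.037
scene steamer 0.76 [264. 204. 356. 273.] [0.61  0.022 0.099] zmax 0.148
scene steamer 0.26 [176. 207. 199. 246.] [ 0.694 -0.29   0.06 ] zmax 0.107
scene lens_case 0.88 [416. 257. 447. 271.] [0.475 0.296 0.021] zmax 0.025
0.7 [-1.13226326e-05  9.73351624e-01  2.29317720e-01  5.43608733e-06] 0.08533814038044439
```

View pics/top.png

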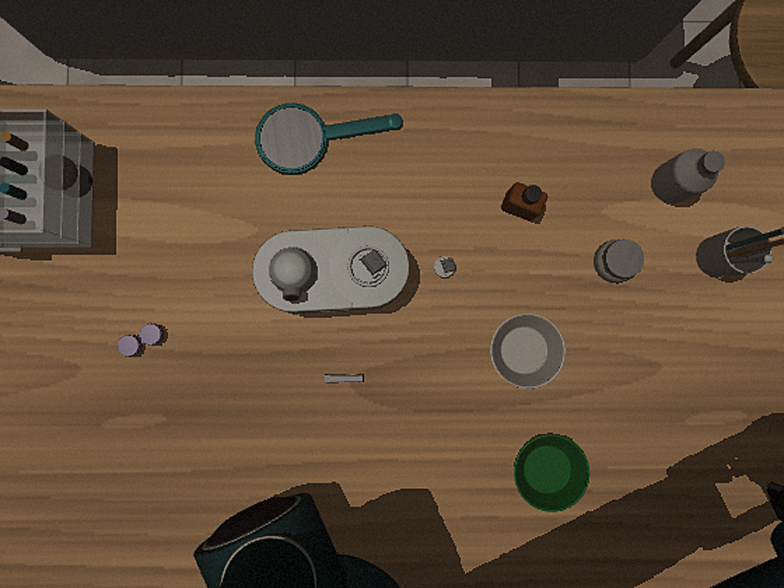

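View pics/scene.png

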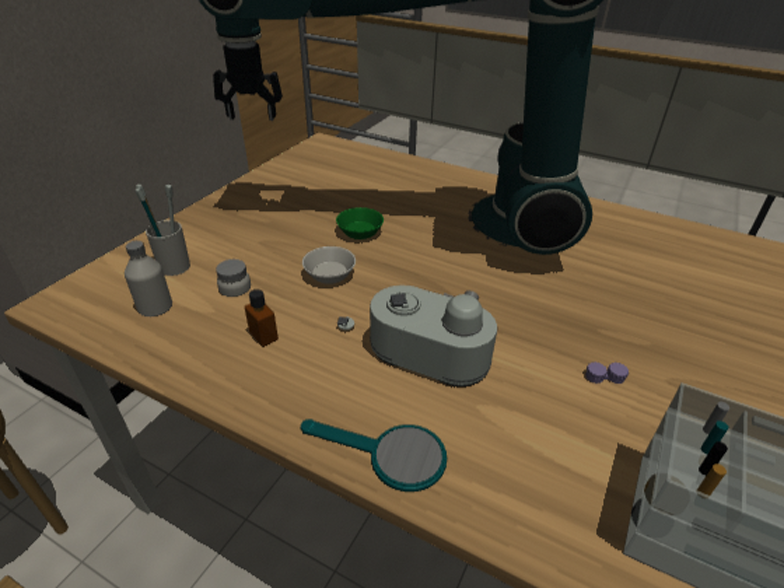

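The larger cap is on the steamer at top px (264,190). Its look-alike is the small cap on the table at (317,190). The white bowl is at (377,251) and the green one at (394,337). I choose the cap on the steamer and the white bowl, and will check the cap close up with the wrist camera.

Request:
play_rows([
  [36,-31,-4],
  [36,-31,-4],
  [36,-31,-4],
  [36,-31,-4],
  [36,-31,-4],
  [36,-31,-4],
  [36,-31,-4],
  [36,-31,-4],
  [36,-31,-4],
  [36,-31,-4],
], claw=[0,0,0,0,0,0,0,0,0,0], turn=[0,0,0,0,0,0,0,0,0,0])

```text
time_s: 1.7
tcp_pos: [0.4882, -0.1541, 0.2719]
orientation: [-0.0, 0.974, 0.225, 0.001]
wrist_force: [0.2, -1.0, -0.6]
grip_width: 0.0855
```

```bash
cat >> h.py <<'E'
from scipy.spatial.transform import Rotation as R
def tool():
    s=bot.sense(); w,x,y,z=s["orientation"]; return s,R.from_quat([x,y,z,w]).as_matrix()
def need(target,ax=None):
    "shift in tool mm to world target, tool x,y yaw"
    s,M=tool(); d=M.T@(np.array(target)-s["tcp_pos"])*1000
    print("t",round(s["time_s"],2),"tcp",np.round(s["tcp_pos"],4),"shift mm",np.round(d,1),"yawdeg",round(np.degrees(np.arctan2(M[1,0],M[0,0])),2),"F",np.round(s["wrist_force"],1),"w",round(s["grip_width"]*1e3,1))
E
python3 - <<'E'
from h import *
need([0.55,-0.08,0.30])
s,M=tool();print(np.round(M,3));c=bot.calibration("wrist");print(np.round(c["T"],3),c["vertical_fov"])
E
```

```text
t 1.7 tcp [ 0.4882 -0.1541  0.2719] shift mm [ 88.1 -39.5 -28. ] yawdeg 26.02 F [ 0.2 -1.  -0.6] w 85.5
[[ 0.899  0.439  0.001]
 [ 0.439 -0.899  0.   ]
 [ 0.002  0.    -1.   ]]
[[ 0.439  0.859  0.262  0.556]
 [-0.899  0.42   0.127 -0.12 ]
 [-0.001 -0.291  0.957  0.415]
 [ 0.     0.     0.     1.   ]] 63.54959941163287
```

Request:
play_rows([
  [32,-11,4],
  [32,-11,4],
  [32,-11,4],
  [30,-11,4],
  [0,0,0],
], claw=[0,0,0,0,0], turn=[0,0,0,0,0])

```text
time_s: 2.2
tcp_pos: [0.5864, -0.0488, 0.2579]
orientation: [0.001, 0.974, 0.228, 0.003]
wrist_force: [0.3, -0.2, -0.9]
grip_width: 0.0853
```

Run:
```python
from h import *
need([0.573,-0.06,0.2])
c=bot.calibration("wrist"); im,d=bot.grab_frame("wrist"); np.savez("w1.npz",im=im,d=d,T=c["T"])
P=cloud("wrist",d,c)
for q in ("cap","tab"):
    for r in bot.regions_of(q,"wrist")[:3]:
        pts=P[r["region"]&(d>0)]
        print(q,round(r["score"],2),np.round(r["rect"]),np.round(np.median(pts,0),4),np.round(np.percentile(pts,[2,98],axis=0),4))
for q in ("filler","cap_top","tab_end"):
    for r in bot.tip_of(q,"wrist")[:2]:
        print(q,round(r["score"],2),np.round(r["pixel"],1),np.round(world("wrist",d,*r["pixel"],c),4))
r=bot.spot_in("cap","wrist")[0]["rect"]; x,y=int((r[0]+r[2])/2),int((r[1]+r[3])/2)
x0,y0=max(x-90,0),max(y-70,0); print(x0,y0)
save("w1.png",im[y0:y0+140,x0:x0+180],4)
```

```text
t 2.2 tcp [ 0.5864 -0.0488  0.2579] shift mm [-17.3   3.9  57.8] yawdeg 26.37 F [ 0.3 -0.2 -0.9] w 85.3
cap 0.7 [360. 209. 388. 242.] [ 0.5844 -0.1761  0.0136] [[ 5.678e-01 -1.923e-01 -1.000e-04]
 [ 5.988e-01 -1.618e-01  1.960e-02]]
cap 0.67 [256. 188. 312. 239.] [ 0.578  -0.0565  0.1096] [[ 0.5547 -0.0782  0.1058]
 [ 0.5982 -0.0357  0.1175]]
tab 0.74 [276. 198. 314. 232.] [ 0.5819 -0.064   0.1163] [[ 0.566  -0.0783  0.1132]
 [ 0.596  -0.0494  0.1177]]
tab 0.55 [373. 222. 389. 237.] [ 0.5861 -0.1826  0.0181] [[ 0.5759 -0.1919  0.0151]
 [ 0.5961 -0.1735  0.0199]]
tab 0.29 [524. 284. 560. 338.] [ 0.5862 -0.4229  0.0245] [[ 0.5609 -0.443   0.0024]
 [ 0.6174 -0.4168  0.0508]]
cap_top 0.91 [284.3 212. ] [ 0.5785 -0.0563  0.1156]
cap_top 0.83 [371.7 224.4] [ 0.5847 -0.173   0.0133]
tab_end 0.74 [310.9 212.8] [ 0.5847 -0.081   0.1001]
193 142
```

View pics/w1.png

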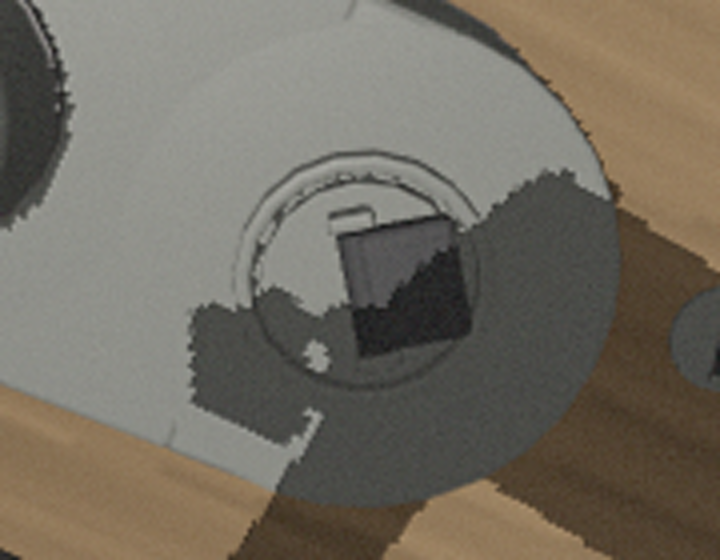

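The larger cap (full collar around it) is confirmed, at crop centre (360,270). The grey tab lies flat towards image right. Now I'll measure the tab rectangle and collar.

Run:
```python
from h import *
z=np.load("w1.npz"); d=z["d"]; c=dict(bot.calibration("wrist")); c["T"]=z["T"]
P=cloud("wrist",d,c)
a=[r for r in bot.regions_of("tab","wrist") if r["rect"][0]<300][0]
m=a["region"]&(P[...,2]>.1125)
for mm in (m, (P[...,2]>.1125)&(P[...,2]<.125)&(np.hypot(P[...,0]-.578,P[...,1]+.0565)<.03)):
    p=P[mm][:,:2]; r=cv2.minAreaRect((p*1000).astype(np.float32)); print(len(p),r,np.round(cv2.boxPoints(r),1).tolist(),np.median(P[mm][:,2]))
deck=np.hypot(P[...,0]-.578,P[...,1]+.0565)
dk=(deck>.035)&(deck<.05); print("deck z",np.median(P[dk][:,2]))
k=(deck>.022)&(deck<.036)&(P[...,2]>.1045)&(P[...,2]<.1095); q=P[k][:,:2]
from scipy.optimize import least_squares
# outer edge: collar top points annulus 26-30 -> mean radius 28
best=None
f=lambda v:np.clip(np.abs(np.hypot(q[:,0]-v[0],q[:,1]-v[1])-.028)-.002,0,None)
g=least_squares(f,[.578,-.0565],loss="soft_l1",f_scale=.001);print("collar",g.x,g.cost,len(q))
# image edge circle of collar outer
s,M=tool();print(np.round(s["q"],3))
for n in ("bowl",):
    t=np.load("top.npz"); Q=cloud("top",t["d"]); r=[r for r in bot.regions_of(n,"top")if r["rect"][1]<300][0]
    b=Q[r["region"]]; b=b[b[:,2]>.03][:,:2]; (x,y),rr=cv2.minEnclosingCircle((b*1000).astype(np.float32)); print("bowl",x,y,rr)
```

```text
877 ((610.5441284179688, -42.31298828125), (101.87103271484375, 25.650440216064453), 36.99783706665039) [[562.0999755859375, -62.70000076293945], [577.5999755859375, -83.19999694824219], [658.9000244140625, -21.899999618530273], [643.5, -1.399999976158142]] 0.11627265247883523
1004 ((580.9148559570312, -63.96213150024414), (37.1112060546875, 26.88637924194336), 37.233524322509766) [[558.0, -64.5], [574.2999877929688, -85.9000015258789], [603.7999877929688, -63.400001525878906], [587.5999755859375, -42.0]] 0.11615635455200263
deck z 0.3227047023958753
collar [ 0.57796517 -0.05715683] 0.00048688053823687946 1091
[-0.132 -0.086  1.601  0.     1.619  0.982]
bowl 460.2578125 -212.68316650390625 150.14163208007812
```

Request:
play_rows([
  [0,0,9],
  [0,0,9],
  [0,0,9],
  [0,0,9],
  [0,0,9],
  [0,0,9],
  [0,0,9],
  [0,0,9],
  [0,0,9],
  [0,0,9],
], claw=[0.2,0.5,0.5,0.5,0.5,0.5,0.5,0.5,0.5,0.5], turn=[0.138,0.138,0.138,0.138,0.138,0.138,0.138,0.138,0.138,0.138], grip_force=20)

```text
time_s: 3.65
tcp_pos: [0.5845, -0.0558, 0.1695]
orientation: [-0.002, 0.882, -0.471, 0.006]
wrist_force: [-0.5, 0.9, 0.1]
grip_width: 0.0426
```

Run:
```python
from h import *
need([0.5873,-0.0705,0.15])
c=bot.calibration("wrist"); im,d=bot.grab_frame("wrist"); np.savez("w2.npz",im=im,d=d,T=c["T"])
P=cloud("wrist",d,c)
near=(np.hypot(P[...,0]-.577,P[...,1]+.057)<.029)
m=near&(P[...,2]>.1125)&(P[...,2]<.12)
r=cv2.minAreaRect((P[m][:,:2]*1000).astype(np.float32)); print(m.sum(),r,np.round(cv2.boxPoints(r),1).tolist(),np.median(P[m][:,2]))
for q in ("tab_end","cap_top"):
    for r in bot.tip_of(q,"wrist")[:2]: print(q,round(r["score"],2),np.round(r["pixel"],1),np.round(world("wrist",d,*r["pixel"],c),4))
# fingertips: points above .14
f=(P[...,2]>.13)&(d>0)&(d<.25); s,M=tool(); L=(P[f]-s["tcp_pos"])@M*1000
for sg in (1,-1):
    k=L[:,1]*sg>3; print("finger",sg,k.sum(),np.round(np.percentile(L[k],[1,50,99],axis=0),1).tolist()) if k.any() else 0
save("w2.png",im,1.4)
```

```text
t 3.65 tcp [ 0.5845 -0.0558  0.1695] shift mm [13.6  6.  19.6] yawdeg -56.23 F [-0.5  0.9  0.1] w 42.6
2015 ((580.8889770507812, -64.24798583984375), (37.1649169921875, 26.985498428344727), 37.891178131103516) [[557.9000244140625, -65.0], [574.5, -86.30000305175781], [603.7999877929688, -63.5], [587.2999877929688, -42.20000076293945]] 0.11622546611781082
tab_end 0.76 [296.4 200.5] [ 0.5879 -0.0766  0.1084]
tab_end 0.58 [371.5  55.3] [ 0.5892 -0.1921  0.0126]
cap_top 0.61 [295.8 234.2] [ 0.5775 -0.0603  0.1166]
cap_top 0.61 [366.5  74.8] [ 0.5842 -0.1771  0.0178]
finger 1 21143 [[-11.5, 4.2, -92.5], [10.1, 37.6, -70.0], [17.7, 58.8, -10.7]]
finger -1 22380 [[-81.3, -61.4, -92.5], [10.6, -37.5, -69.5], [17.8, -4.3, 34.5]]
```

View pics/w2.png

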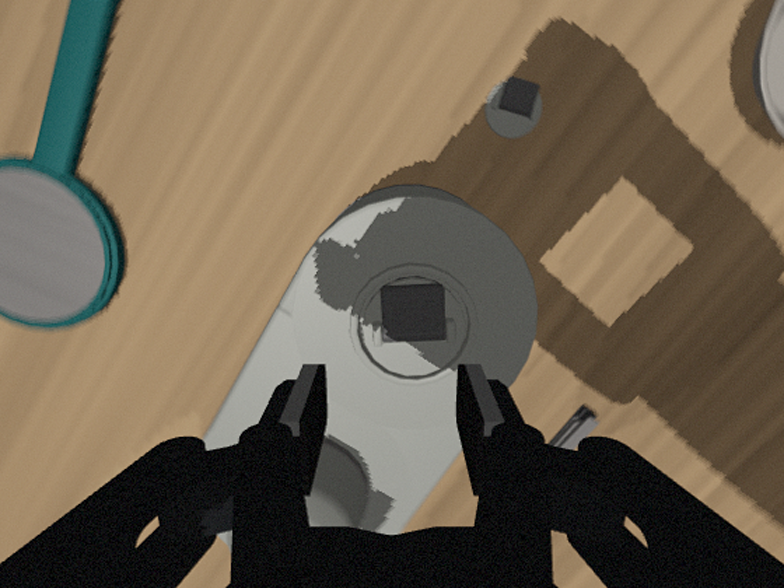

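Request:
play_rows([
  [0,0,0],
  [13.3,7.2,0],
  [0,0,20],
  [0,0,20],
  [0,0,5],
], claw=[0.5,0.5,0.5,0.5,0.5], turn=[-0.066,0,0,0,0])

```text
time_s: 4.3
tcp_pos: [0.5894, -0.0743, 0.1283]
orientation: [-0.003, 0.903, -0.43, 0.009]
wrist_force: [-0.5, 0.6, -0.5]
grip_width: 0.0427
```

```bash
cat > fing.py <<'E'
from h import *
need([0.5869,-0.0708,0.115])
c=bot.calibration("wrist"); im,d=bot.grab_frame("wrist"); P=cloud("wrist",d,c)
s,M=tool(); L=(P-s["tcp_pos"])@M*1000
cap=(P-np.array([.5765,-.0573,.09]))*1000
for sg in (1,-1):
    k=(d>0)&(L[...,1]*sg>3)&(L[...,1]*sg<45)&(np.abs(L[...,0])<14)&(P[...,2]>.1175)
    print("finger",sg,k.sum(),"z",np.round(np.percentile(L[k][:,2],[95,99,99.8]),1),"x",np.round(np.percentile(L[k][:,0],[1,99]),1),"y",np.round(np.percentile(L[k][:,1]*sg,[1,99]),1))
E
python3 fing.py
```

```text
t 4.3 tcp [ 0.5894 -0.0743  0.1283] shift mm [-4.5 -0.1 13.2] yawdeg -50.92 F [-0.5  0.6 -0.5] w 42.7
finger 1 9255 z [-15.1  -6.2  10.5] x [-12.2  12.4] y [ 3.5 44.8]
finger -1 8211 z [-14.2  -5.4  10.8] x [-12.   12.2] y [ 3.5 44.9]
```

Request:
play_rows([
  [-4.5,0,4],
  [0,0,10],
  [0,0,4],
  [0,0,0],
  [0,0,0],
], claw=[0.5,0.5,0.58,0.58,0.58], turn=[0.026,0,0,0,0])

```text
time_s: 4.85
tcp_pos: [0.5878, -0.0713, 0.112]
orientation: [-0.003, 0.897, -0.442, 0.011]
wrist_force: [0.6, 0.3, -0.5]
grip_width: 0.0358
```

```bash
sed -i 's/.1175)/.1195)/' fing.py; python3 fing.py
```

```text
t 4.85 tcp [ 0.5878 -0.0713  0.112 ] shift mm [-0.8  0.4 -3. ] yawdeg -52.47 F [ 0.6  0.3 -0.5] w 35.8
finger 1 10707 z [-19.7 -10.6  -8.3] x [-12.2  12.5] y [ 3.6 44.8]
finger -1 9213 z [-17.9  -9.7  -7.7] x [-12.3  12.3] y [ 3.5 44.8]
```

Request:
play_rows([
  [0,0,2],
  [0,0,0],
  [0,0,0],
  [0,0,0],
  [0,0,0],
], claw=[0.58,0.62,0.68,0.75,0.8], turn=[0,0,0,0,0], grip_force=20)

```text
time_s: 5.4
tcp_pos: [0.5876, -0.0718, 0.1107]
orientation: [-0.003, 0.897, -0.442, 0.011]
wrist_force: [-1.7, -0.3, 0.7]
grip_width: 0.027
```

Request:
play_rows([
  [-0.3,0,-3.1],
  [-0.8,0,-3.0],
  [-1.3,0,-2.8],
  [0,0,0],
], claw=[0.8,0.8,0.8,0.8], turn=[0,0,0,0])

```text
time_s: 5.8
tcp_pos: [0.5856, -0.0693, 0.1184]
orientation: [-0.003, 0.897, -0.442, 0.01]
wrist_force: [0.2, -0.3, -3.6]
grip_width: 0.0265
```

```bash
sed -n 1,2p fing.py > n.py; python3 n.py
```

```text
t 5.8 tcp [ 0.5856 -0.0693  0.1184] shift mm [ 1.9 -0.1  3.4] yawdeg -52.45 F [ 0.2 -0.3 -3.6] w 26.5
```

Request:
play_rows([
  [-0.5,0,-1.5],
  [-1.8,0,-2.6],
  [-2.2,0,-2.3],
  [-2.5,0,-1.9],
  [0,0,0],
], claw=[0.8,0.8,0.8,0.8,0.8], turn=[0,0,0,0,0])

```text
time_s: 6.3
tcp_pos: [0.5808, -0.0632, 0.1278]
orientation: [-0.003, 0.897, -0.442, 0.01]
wrist_force: [-1.0, 0.4, -5.0]
grip_width: 0.0253
```

```bash
python3 n.py
python3 - <<'E'
from h import *
im,d=bot.grab_frame("wrist"); save("w3.png",im[130:330,150:420],2.5)
E
```

```text
t 6.3 tcp [ 0.5808 -0.0632  0.1278] shift mm [ 9.6 -0.  12.9] yawdeg -52.45 F [-1.   0.4 -5. ] w 25.3
```

View pics/w3.png

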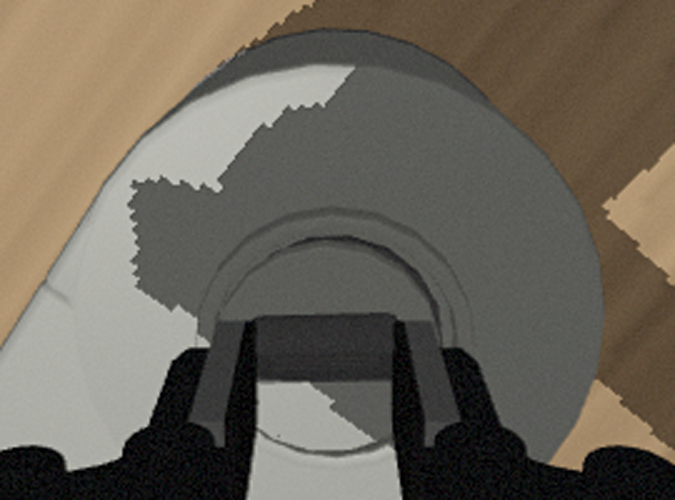

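Request:
play_rows([
  [-2.6,0,-0.6],
  [-2.8,0,-0.4],
  [-2.4,0,0],
  [-1,0,0.3],
  [0,0,0],
], claw=[0.8,0.8,0.8,0.8,0.8], turn=[0,0,0,0,0])

```text
time_s: 6.85
tcp_pos: [0.5764, -0.0575, 0.131]
orientation: [-0.002, 0.897, -0.442, 0.013]
wrist_force: [-0.5, -3.5, -2.7]
grip_width: 0.0248
```

```bash
python3 n.py
```

```text
t 6.85 tcp [ 0.5764 -0.0575  0.131 ] shift mm [16.6  0.  16.3] yawdeg -52.5 F [-0.5 -3.5 -2.7] w 24.8
```

Request:
play_rows([
  [-1.2,0,0.5],
  [-0.8,0,0],
  [0,0,0],
], claw=[0.8,0.8,0.8], turn=[0,0,0])

```text
time_s: 7.15
tcp_pos: [0.5755, -0.0563, 0.1311]
orientation: [-0.002, 0.897, -0.442, 0.014]
wrist_force: [0.2, -4.3, -0.3]
grip_width: 0.0251
```

```bash
python3 n.py
```

```text
t 7.15 tcp [ 0.5755 -0.0563  0.1311] shift mm [18.   0.1 16.5] yawdeg -52.52 F [ 0.2 -4.3 -0.3] w 25.1
```

Request:
play_rows([
  [0.5,0,0],
  [0,0,0],
  [0,0,0],
  [0,0,-30],
  [0,0,-30],
  [0,0,0],
  [0,0,0],
  [0,0,0],
  [0,0,0],
  [0,0,0],
], claw=[0.6,0.5,0.5,0.5,0.5,0.5,0.5,0.5,0.5,0.5], turn=[0,0,0,0,0,-0.15,-0.15,-0.15,-0.15,-0.15])

```text
time_s: 8.15
tcp_pos: [0.5738, -0.054, 0.1928]
orientation: [0.001, 0.997, -0.08, 0.013]
wrist_force: [-0.6, -0.3, 0.3]
grip_width: 0.0428
```

Request:
play_rows([
  [0,0,0],
  [0,0,0],
  [0,0,0],
  [0,0,0],
  [0,0,0],
  [0,0,0],
  [0,0,0],
], claw=[0.5,0.5,0.5,0.5,0.5,0.5,0.5], turn=[-0.15,-0.15,-0.15,-0.15,-0.15,0,0])

```text
time_s: 8.85
tcp_pos: [0.5737, -0.0527, 0.1924]
orientation: [0.004, 0.957, 0.29, 0.011]
wrist_force: [-0.5, -0.2, 0.3]
grip_width: 0.0429
```

Run:
```python
from h import *
need([.5765,-.0573,.13])
c=bot.calibration("wrist"); im,d=bot.grab_frame("wrist"); np.savez("w4.npz",im=im,d=d,T=c["T"])
P=cloud("wrist",d,c); near=np.hypot(P[...,0]-.5765,P[...,1]+.0573)<.029
for lo,hi in ((.1125,.12),(.12,.13),(.13,.14)):
    m=near&(P[...,2]>lo)&(P[...,2]<hi)
    if m.sum()>20:
        r=cv2.minAreaRect((P[m][:,:2]*1000).astype(np.float32)); print(lo,m.sum(),[np.round(v,1) for v in r],np.round(cv2.boxPoints(r),1).tolist(),np.median(P[m][:,2]))
save("w4.png",im[100:380,100:460],2)
```

```text
t 8.85 tcp [ 0.5737 -0.0527  0.1924] shift mm [-1.4  4.5 62.4] yawdeg 33.77 F [-0.5 -0.2  0.3] w 42.9
0.1125 275 [array([577. , -56.1]), array([36.9, 10.5]), np.float64(38.7)] [[559.4000244140625, -63.599998474121094], [565.9000244140625, -71.69999694824219], [594.7000122070312, -48.70000076293945], [588.0999755859375, -40.5]] 0.11547010243169029
0.12 201 [array([577.8, -55.2]), array([27.8,  8.9]), np.float64(24.6)] [[563.2999877929688, -56.900001525878906], [567.0, -65.0], [592.2999877929688, -53.400001525878906], [588.5999755859375, -45.29999923706055]] 0.12569205560638685
0.13 558 [array([579.8, -59.7]), array([28.2,  9.5]), np.float64(39.4)] [[565.9000244140625, -64.9000015258789], [571.9000244140625, -72.19999694824219], [593.5999755859375, -54.400001525878906], [587.7000122070312, -47.099998474121094]] 0.13309980898186344
```

View pics/w4.png

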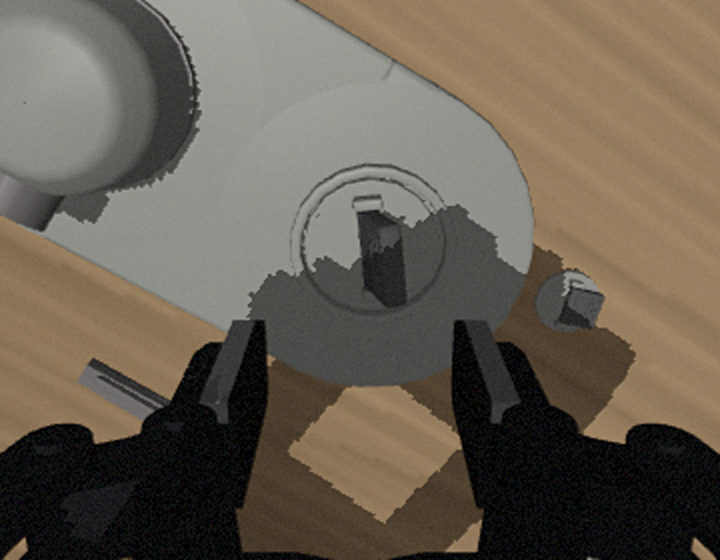

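Request:
play_rows([
  [0,0,0],
  [0,4.9,0],
  [0,0,25],
  [0,0,25],
  [0,0,16],
  [0,0,0],
], claw=[0.5,0.5,0.5,0.5,0.5,0.5], turn=[-0.08,0,0,0,0,0])

```text
time_s: 9.5
tcp_pos: [0.5796, -0.0576, 0.1253]
orientation: [0.005, 0.948, 0.319, 0.012]
wrist_force: [0.3, -0.1, 0.7]
grip_width: 0.0424
```

```bash
sed -i 's/need.*/need([.5767,-.0566,.117])/' n.py; python3 n.py
```

```text
t 9.5 tcp [ 0.5796 -0.0576  0.1253] shift mm [-1.9 -2.7  8.2] yawdeg 37.19 F [ 0.3 -0.1  0.7] w 42.4
```

Request:
play_rows([
  [-1.9,-2.7,5],
  [0,0,3],
  [0,0,0],
  [0,0,0],
  [0,0,0],
  [0,0,0],
  [0,0,0],
  [0,0,0],
  [0,0,0],
], claw=[0.5,0.5,0.7,0.8,0.85,0.95,1,1,1], turn=[-0.015,0,0,0,0,0,0,0,0], grip_force=25)

```text
time_s: 10.4
tcp_pos: [0.5777, -0.0569, 0.1205]
orientation: [0.006, 0.946, 0.325, 0.014]
wrist_force: [0.1, -0.7, 0.1]
grip_width: 0.0072
```

```bash
python3 n.py
python3 - <<'E'
from h import *
im,d=bot.grab_frame("wrist"); save("w5.png",im[150:350,150:420],2.5)
E
```

```text
t 10.4 tcp [ 0.5777 -0.0569  0.1205] shift mm [-0.7 -0.9  3.5] yawdeg 37.94 F [ 0.1 -0.7  0.1] w 7.2
```

View pics/w5.png

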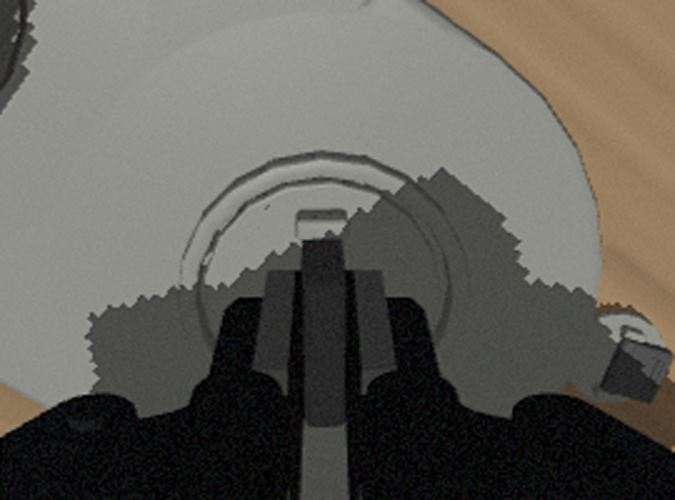

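Tab upright between the pads. Starting the unscrewing.

Request:
play_rows([
  [0,0,0],
  [0,0,0],
  [0,0,0],
  [0,0,0],
  [0,0,0],
], claw=[1,1,1,1,1], turn=[-0.1,-0.12,-0.12,-0.12,0])

```text
time_s: 10.95
tcp_pos: [0.5777, -0.0568, 0.1206]
orientation: [0.009, 0.842, 0.539, 0.012]
wrist_force: [-1.7, -0.8, 0.3]
grip_width: 0.0074
```

```bash
cat >> n.py <<'E'
print("torque",np.round(bot.sense()["wrist_torque"],3))
E
python3 n.py
```

```text
t 10.95 tcp [ 0.5777 -0.0568  0.1206] shift mm [-0.3 -1.1  3.6] yawdeg 65.2 F [-1.7 -0.8  0.3] w 7.4
torque [-0.143  0.235  0.026]
```

Request:
play_rows([
  [0,0,0],
  [0,0,0],
], claw=[1,1], turn=[-0.09,0])

```text
time_s: 11.15
tcp_pos: [0.5777, -0.0569, 0.1206]
orientation: [0.009, 0.819, 0.574, 0.011]
wrist_force: [-0.6, 0.2, 0.2]
grip_width: 0.0071
```

Request:
play_rows([
  [0,0,0],
  [0,0,0],
], claw=[1,1], turn=[-0.09,0])

```text
time_s: 11.35
tcp_pos: [0.5777, -0.0569, 0.1207]
orientation: [0.01, 0.795, 0.607, 0.011]
wrist_force: [-2.5, -1.3, 0.5]
grip_width: 0.0074
```

Request:
play_rows([
  [0,0,0],
  [0,0,0],
], claw=[1,1], turn=[-0.09,0])

```text
time_s: 11.55
tcp_pos: [0.5777, -0.057, 0.121]
orientation: [0.01, 0.77, 0.638, 0.011]
wrist_force: [-2.0, -1.1, 2.6]
grip_width: 0.0072
```

Request:
play_rows([
  [0,0,0],
  [0,0,0],
], claw=[1,1], turn=[-0.09,0])

```text
time_s: 11.75
tcp_pos: [0.5777, -0.0571, 0.1215]
orientation: [0.011, 0.744, 0.668, 0.01]
wrist_force: [-3.0, -1.4, 2.8]
grip_width: 0.0072
```

Request:
play_rows([
  [0,0,-1.5],
  [0,0,0],
], claw=[1,1], turn=[0,0])

```text
time_s: 11.95
tcp_pos: [0.5776, -0.057, 0.1232]
orientation: [0.011, 0.747, 0.665, 0.01]
wrist_force: [-2.9, -0.7, 3.3]
grip_width: 0.0071
```

```bash
python3 n.py
```

```text
t 11.95 tcp [ 0.5776 -0.057   0.1232] shift mm [ 0.3 -1.1  6.2] yawdeg 83.31 F [-2.9 -0.7  3.3] w 7.1
torque [-0.053  0.492  0.001]
```

Still pushed up, 3 N, and 2.6 mm higher. It is free, so I continue gently upward.

Request:
play_rows([
  [0,0,-1.5],
  [0,0,-1.5],
  [0,0,0],
], claw=[1,1,1], turn=[0,0,0])

```text
time_s: 12.25
tcp_pos: [0.5774, -0.0568, 0.126]
orientation: [0.011, 0.749, 0.663, 0.01]
wrist_force: [-1.3, 0.0, 0.0]
grip_width: 0.0072
```

Request:
play_rows([
  [0,0,-2],
  [0,0,-2],
  [0,0,-2],
  [0,0,0],
], claw=[1,1,1,1], turn=[0,0,0,0])

```text
time_s: 12.65
tcp_pos: [0.5774, -0.0568, 0.1323]
orientation: [0.011, 0.749, 0.662, 0.01]
wrist_force: [0.0, 0.0, -0.5]
grip_width: 0.0071
```

Request:
play_rows([
  [0,0,-10],
  [0,0,-20],
  [0,0,-20],
  [0,0,-20],
  [0,0,-10],
  [0,0,0],
], claw=[1,1,1,1,1,1], turn=[0,0,0,0,0,0])

```text
time_s: 13.25
tcp_pos: [0.5749, -0.0566, 0.2181]
orientation: [0.011, 0.749, 0.662, 0.011]
wrist_force: [0.2, -0.0, -0.8]
grip_width: 0.0075
```

Run:
```python
from h import *
im,d=bot.grab_frame("top"); P=cloud("top",d)
for r in bot.regions_of("bowl","top")[:3]:
    m=r["region"]; p=P[m]; k=(p[:,2]>.028)&(p[:,2]<.045)
    k&=np.hypot(*(p[:,:2]-np.median(p[:,:2],0)).T)<.08
    (x,y),R_=cv2.minEnclosingCircle((p[k][:,:2]*1000).astype(np.float32)); fl=p[p[:,2]<.012]
    print(round(r["score"],2),r["rect"],im[m].mean(0).round(),"rim",k.sum(),round(x,1),round(y,1),round(R_,1),"floor",np.median(fl,0).round(4))
need([.449,-.309,.2])
s,M=tool(); 
im,d=bot.grab_frame("wrist"); save("w6.png",im[100:380,100:460],2)
```

```text
0.91 [350.3, 226.8, 406.2, 275.4] [136. 127. 118.] rim 498 448.7 -304.4 57.9 floor [ 0.4489 -0.3057  0.0059]
0.85 [367.3, 311.0, 421.2, 365.6] [35. 74. 35.] rim 609 263.4 -337.8 59.1 floor [ 0.2613 -0.3396  0.006 ]
t 13.35 tcp [ 0.5745 -0.0565  0.2162] shift mm [-266.   -94.    13.1] yawdeg 82.97 F [-0.4 -0.1 -1. ] w 7.0
```

View pics/w6.png

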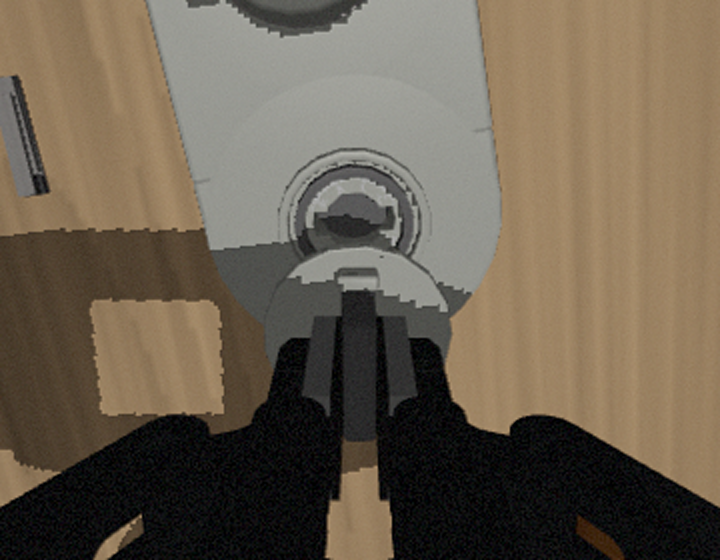

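Request:
play_rows([
  [-20,-7,0],
  [-30,-11,0],
  [-35,-12.5,0],
  [-35,-12.5,0],
  [-35,-12.5,0],
  [-35,-12.5,0],
  [-32,-12,0],
  [-24,-8,0],
  [-12,-4,0],
  [0,0,0],
], claw=[1,1,1,1,1,1,1,1,1,1], turn=[0,0,0,0,0,0,0,0,0,0])

```text
time_s: 14.4
tcp_pos: [0.4439, -0.308, 0.1999]
orientation: [0.002, 0.748, 0.663, 0.007]
wrist_force: [0.1, 0.5, -0.9]
grip_width: 0.0073
```

Run:
```python
from h import *
need([.449,-.305,.0366])
c=bot.calibration("wrist"); im,d=bot.grab_frame("wrist"); P=cloud("wrist",d,c)
r=bot.regions_of("bowl","wrist")
for r in r[:2]:
    p=P[r["region"]]; k=(p[:,2]>.031)&(p[:,2]<.042)
    q=p[k][:,:2]*1000; 
    from scipy.optimize import least_squares
    g=least_squares(lambda v:np.hypot(q[:,0]-v[0],q[:,1]-v[1])-57,[449,-305],loss="soft_l1")
    print(round(r["score"],2),r["rect"],k.sum(),"rimfit",g.x.round(1),np.abs(g.fun).mean().round(2))
s,M=tool();print(M.round(3).tolist())
```

```text
t 14.4 tcp [ 0.4439 -0.308   0.1999] shift mm [  2.5   2.6 163.4] yawdeg 83.1 F [ 0.1  0.5 -0.9] w 7.3
0.95 [35.6, 188.3, 158.5, 300.7] 2497 rimfit [ 266.2 -336.2] 2.17
0.81 [219.8, 125.6, 348.4, 239.9] 2259 rimfit [ 450.7 -304.2] 2.23
[[0.119, 0.993, 0.014], [0.993, -0.119, 0.005], [0.007, 0.013, -1.0]]
```

Request:
play_rows([
  [2.6,3.6,10],
  [0,0,25],
  [0,0,25],
  [0,0,25],
  [0,0,20],
  [0,0,15],
  [0,0,10],
  [0,0,8],
  [0,0,0],
], claw=[1,1,1,1,1,1,1,1,1], turn=[0,0,0,0,0,0,0,0,0])

```text
time_s: 15.4
tcp_pos: [0.456, -0.2951, 0.0534]
orientation: [0.002, 0.745, 0.667, 0.008]
wrist_force: [0.1, -0.2, -0.1]
grip_width: 0.0069
```

```bash
sed -i 's/need.*/need([.450,-.305,.0366])/' n.py; python3 n.py
```

```text
t 15.4 tcp [ 0.456  -0.2951  0.0534] shift mm [-10.6  -5.1  16.6] yawdeg 83.74 F [ 0.1 -0.2 -0.1] w 6.9
torque [-0.035 -0.004 -0.009]
```

Request:
play_rows([
  [-6,-3,0],
  [-5,-2.5,0],
  [0,0,4],
  [0,0,4],
  [0,0,3],
  [0,0,0],
], claw=[1,1,1,1,1,1], turn=[0,0,0,0,0,0])

```text
time_s: 16.0
tcp_pos: [0.4498, -0.3076, 0.0441]
orientation: [0.005, 0.745, 0.667, 0.008]
wrist_force: [0.2, 0.9, -1.1]
grip_width: 0.0076
```

```bash
python3 n.py
```

```text
t 16.0 tcp [ 0.4498 -0.3076  0.0441] shift mm [ 2.6 -0.2  7.5] yawdeg 83.69 F [ 0.2  0.9 -1.1] w 7.6
torque [ 0.004 -0.002  0.037]
```

Request:
play_rows([
  [1.5,0,2],
  [0,0,2],
  [0,0,1],
  [0,0,1],
  [0,0,0],
], claw=[1,1,1,1,1], turn=[0,0,0,0,0])

```text
time_s: 16.5
tcp_pos: [0.4503, -0.3057, 0.0376]
orientation: [0.005, 0.745, 0.667, 0.008]
wrist_force: [-0.4, -0.1, -0.4]
grip_width: 0.0072
```

Request:
play_rows([
  [0,0,0.7],
  [0,0,0],
], claw=[1,1], turn=[0,0])

```text
time_s: 16.7
tcp_pos: [0.4503, -0.3057, 0.0369]
orientation: [0.005, 0.745, 0.667, 0.008]
wrist_force: [-0.2, -0.2, -0.3]
grip_width: 0.0071
```

Request:
play_rows([
  [0,0,0.7],
  [0,0,0],
], claw=[1,1], turn=[0,0])

```text
time_s: 16.9
tcp_pos: [0.4505, -0.3059, 0.0366]
orientation: [0.005, 0.745, 0.667, 0.008]
wrist_force: [-0.1, 0.8, 0.1]
grip_width: 0.0072
```

Request:
play_rows([
  [0,0,0.8],
  [0,0,0],
], claw=[1,1], turn=[0,0])

```text
time_s: 17.1
tcp_pos: [0.4508, -0.3061, 0.0366]
orientation: [0.005, 0.745, 0.667, 0.008]
wrist_force: [-0.4, 0.3, -0.0]
grip_width: 0.0071
```

Request:
play_rows([
  [0,0,1],
  [0,0,0],
], claw=[1,1], turn=[0,0])

```text
time_s: 17.3
tcp_pos: [0.4512, -0.3065, 0.0365]
orientation: [0.006, 0.745, 0.667, 0.008]
wrist_force: [1.0, 0.2, -0.4]
grip_width: 0.0074
```

Request:
play_rows([
  [0,0,0],
  [0,0,0],
  [0,0,0],
  [0,0,0],
  [0,0,0],
], claw=[0.88,0.82,0.76,0.7,0.7], turn=[0,0,0,0,0])

```text
time_s: 17.8
tcp_pos: [0.451, -0.3063, 0.0358]
orientation: [0.006, 0.745, 0.667, 0.008]
wrist_force: [0.1, 0.6, 0.1]
grip_width: 0.0257
```

```bash
python3 n.py
```

```text
t 17.8 tcp [ 0.451  -0.3063  0.0358] shift mm [ 1.2 -1.1 -0.8] yawdeg 83.71 F [0.1 0.6 0.1] w 25.7
torque [ 0.031  0.007 -0.008]
```

Released with only a 0.7 mm settle. Retreat straight up and look.

Request:
play_rows([
  [0,0,-5],
  [0,0,-10],
  [0,0,-15],
  [0,0,-20],
  [0,0,-30],
  [0,0,-30],
  [0,0,-30],
  [-20,0,-20],
  [0,0,0],
], claw=[0.7,0.7,0.7,0.7,0.7,0.7,0.7,0.7,0.7], turn=[0,0,0,0,0,0,0,0,0])

```text
time_s: 18.7
tcp_pos: [0.4451, -0.3267, 0.2119]
orientation: [0.008, 0.745, 0.667, 0.009]
wrist_force: [0.2, -0.1, 0.5]
grip_width: 0.0253
```

Run:
```python
from h import *
need([.45,-.305,.2])
c=bot.calibration("wrist"); im,d=bot.grab_frame("wrist"); P=cloud("wrist",d,c)
near=np.hypot(P[...,0]-.45,P[...,1]+.306)<.035
for lo,hi in ((.0195,.026),(.0275,.0325),(.034,.044),(.046,.06)):
    m=near&(P[...,2]>lo)&(P[...,2]<hi)
    if m.sum()>20:
        r=cv2.minAreaRect((P[m][:,:2]*1000).astype(np.float32)); print(lo,m.sum(),[np.round(v,1) for v in r],np.median(P[m][:,2]).round(4))
p=P[near&(P[...,2]>.0195)&(P[...,2]<.026)][:,:2]
im2,d2=bot.grab_frame("top"); p2=cloud("top",d2)
for q in ("bowl","lens_case","clipper","perfume","cream_jar"):
    for r in bot.regions_of(q,"top")[:2]: print(q,round(r["score"],2),np.round(r["rect"]),np.median(p2[r["region"]],0).round(3))
y,x=np.nonzero(near); y0,x0=max(int(y.mean())-100,0),max(int(x.mean())-130,0)
save("w7.png",im[y0:y0+200,x0:x0+260],3)
```

```text
t 18.7 tcp [ 0.4451 -0.3267  0.2119] shift mm [22.1  2.3 12. ] yawdeg 83.76 F [ 0.2 -0.1  0.5] w 25.3
0.0195 1465 [array([ 451.4, -306.6]), array([46.9, 47. ]), np.float64(18.1)] 0.0242
0.0275 62 [array([ 451.5, -306.6]), array([35.9,  9.8]), np.float64(83.5)] 0.0309
0.046 267 [array([ 451. , -306.6]), array([27.6,  7.3]), np.float64(83.9)] 0.0499
bowl 0.81 [348. 223. 407. 276.] [ 0.449 -0.306  0.018]
bowl 0.58 [396. 313. 421. 346.] [ 0.277 -0.377  0.021]
lens_case 0.82 [ 84. 230. 117. 255.] [0.467 0.298 0.021]
lens_case 0.68 [184.  72. 289. 124.] [0.797 0.051 0.01 ]
clipper 0.69 [231. 267. 260. 274.] [ 0.406 -0.023  0.011]
perfume 0.77 [361. 132. 388. 158.] [ 0.674 -0.294  0.069]
perfume 0.49 [373. 246. 386. 253.] [ 0.45  -0.305  0.049]
cream_jar 0.55 [422. 173. 460. 203.] [ 0.589 -0.442  0.053]
```

View pics/w7.png

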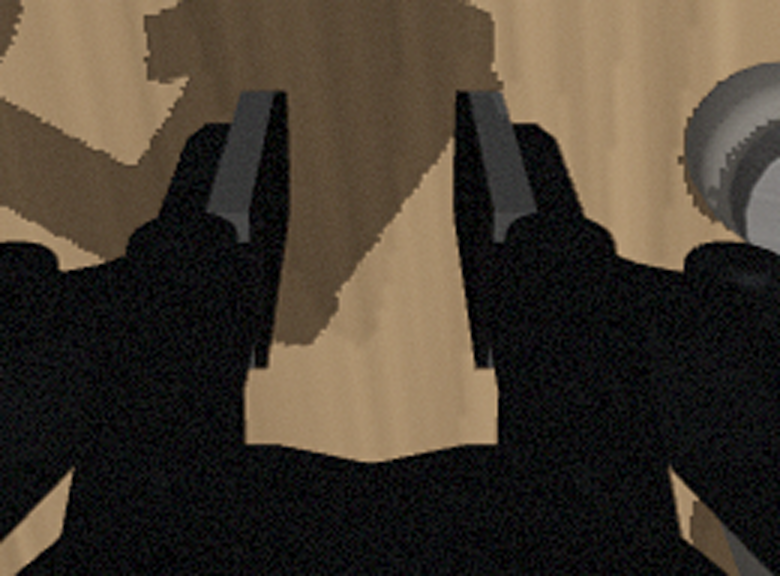

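The crop missed the bowl, but the depth data settles it. The plate top is at 24 mm and the tab top at 50 mm, centred over the cap to within 0.5 mm, so the cap is level with the tab upright. Handing in.

```bash
python3 -c "
from station import bot
print(bot.hand_in(), bot.sense()['time_s'])"
```

```text
the job is handed in; nothing more can be done
the job is handed in; nothing more can be done
```

The job is done and handed in, at about 19 s of robot time. I lifted the folded tab by its sides. It sprang back to about 12° short of upright when released, so gripping its faces for the unscrewing brought it fully upright.

I unscrewed the cap about 45° anticlockwise until the seal pushed the hand up with about 3 N. It then came straight out, with no upward pull beyond its own weight, and I set it down in the white bowl.

**Last checks:**
- **Cap in the bowl:** depth shows the plate top at 24 mm and the tab top at 50 mm, matching a level cap with its tab upright. It sits about 2 mm from the bowl's centre.
- **Other things:** the bowl, lens case and clipper were within about 4 mm of their first measured positions, which is the scatter of the measurement. The perfume and cream jar were still standing, but I had no earlier positions to compare. I did not separately recheck the mirror and the small cap.

**Less certain:**
- My final close-up crop missed the bowl, so that check rests on depth alone.
- The force reading gave no clear touch at set-down. I took contact from the hand ceasing to sink at the expected height.

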